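# Push the long palette past the post into its bay

### The arm

A 6-joint arm with a two-finger parallel gripper is mounted at the origin on the work surface. World frame = base frame: x ahead of the robot, y to its left, z up, the work surface at z = 0. Lengths are in m, angles in rad, forces in N, time in s.
With the tool pointing down it reaches from about 0.325 to 0.775 m from the base axis. Payload 5.5 kg.
Tool frame: the origin (TCP) lies midway between the tips of the shut fingers; the grasp point (between the pads) lies 19 mm behind it; z points along the fingers, y is the line along which they close (so a half turn about z gives the same grasp; the last joint's range is limited). The gripper opens to 85 mm and grips with 20 to 120 N. Pads are 22 mm wide; open, the fingers measure 114 mm over their backs; the gripper's body (76 mm by 85 mm) begins 54 mm behind the grasp point. The pads swing forward as they close: fully open they stand 13 mm farther back than shut.
Start: joints at [1.128, 0.091, 1.231, -0, 1.82, -0.057], TCP at [0.226, 0.556, 0.231] pointing down, gripper open.
Joint ranges: [-2.87, 2.87], [-0.86, 2.18], [0.17, 2.46], [-1.51, 4.65], [0.06, 2.69], [-2.65, 2.65]. Speed limits (rad/s): [2.57, 2.57, 3.01, 3.14, 3.14, 3.14].

### API

Orientations are given as a unit quaternion [w, x, y, z].
In Python, from workcell import robot gives the robot as it stands. The module is installed in compiled form; this text tells all that it offers.
- The arm moves only by the shell command python3 -m pendant 'ROWS' [FORCE]. ROWS is JSON, a list of rows, each an object of numbers: "grip": the opening in per cent of the stroke, from 0 (shut) to 100 (fully open); "tx", "ty", "tz": the shift along the tool's x, y, z in m; "yaw": the turn about the tool's z in rad. In form: [{"grip": .., "tx": .., "ty": .., "tz": .., "yaw": ..}, ...]. A call has exactly 5 rows; each row shifts and turns the commanded pose from where the row before left it, along the tool's axes as they then stand; what a row does not reach is not made up. A row lasts 1/10 s, in which the tool goes at most 50 mm and 8.59 degrees, less where a joint would pass 70% of its speed; a pose out of reach is approached as far as the arm can. A call is refused whole if a number of a shift passes 0.05 or a number of a turn 0.15, either way. A call with a gripper value outside its range is refused whole. The fingers move at their own pace and stop on an object; FORCE is the grip in N (left out, the last holds). Time passes only in rows, so rows that do not move let the fingers close, or fill a call up. It gives the time, the measured TCP pose, the force, the opening and the grip force at its end, in the units of the state.
- robot.state(): the state, without advancing time (a new reading comes with each control period).
- robot.capture(name): name is "scene" or "side" or "wrist"; returns a dict with "img" (400x640x3 uint8, red, green, blue), "fov_y" (degrees; the focal length in pixels is half the picture's height over the tangent of half this angle, whatever the lens; pixels are square), "cx", "cy" (the principal point, pixels), "D" ([k1, k2, p1, p2, k3] as OpenCV has them; the pictures are not rectified), "R" (3x3) and "t" (3): a world point X has camera coordinates R X + t; the wrist camera has in their place "tool_from_camera" (4x4, takes a point from camera to tool coordinates, whose origin is the TCP and whose axes are the flange's). Camera axes: x right, y down, z forward; pixel columns grow to the right and rows downward; lengths in m; the calibration is good to about 2 mm. A picture is of the moment at which its call begins: read the wrist's pose just before it. There is no depth.
- robot.hand_in(): hands the job in; it is judged then, once.
Trained networks look in the newest picture that a camera, given by its name, has taken for a name from the list of things; names that differ only in an ending like _2 or _b are one class to them, and where a whole thing is asked for, a point or a joint stands for the part that bears it (a point fixed in the world has none). Each returns a list of dicts, best first, with "p" (0 to 1); they miss things now and then, are a little off and sometimes report something else, mostly with a low value. They report only what shows in the picture. A call takes as long as a camera call. They do not tell look-alikes from the thing itself.
- robot.regions_of(camera, target): "mask" (400x640 bool, what is visible of it) and "rect" ([left, top, right, bottom] in pixels, round what is visible of it).
- robot.mark_of(camera, target): "pixel" ([column, row] in pixels: a listed point, or the origin of a listed thing).
The state is a dict: "t": time; "joint_pos": joint angles; "dq": joint speeds; "joint_efforts": joint torques, N m; "ee_pos": TCP position; "orientation": TCP orientation; "ft_force": force on the tool from outside, world axes, zero at the start; "ft_torque": the same for the moment, N m; "opening": opening from 0.0 (shut) to 1.0 (fully open); "grasp_force": force on a finger pad.
Only numpy, scipy, OpenCV 4.12 (cv2) and the standard library are available. Lean on these libraries where they do the work, as an engineer would, in place of code of your own. Each camera call takes 0.05 s, during which the arm holds its last target. There are 200 camera calls.

### The job

Put the long white palette away into the low aluminium bay, only by gently pushing it along the bench with the fingertips: take one end in past the steel post so that it goes behind the post, then swing the other end in, until the palette lies inside the bay, fully home along its back wall. Do not pick the palette up or tip it, leave the jars and other things where they stand, and let go at the end.

Things in the scene. Friction and masses are not known exactly. Their poses are not given: they have to be found in the camera images.
- palette_center (a point): centre (11 mm above its underside) of the long white glazed ceramic palette, a loose slab 200 x 40 x 22 mm (length along its x, width along its y, height along z), about 0.2 to 0.45 kg, lying flat on the bench in front of the bay. Its two ends are alike, with flat end faces and flat sides. Its yaw is the direction of its x axis, from end b to end a. It slides on the bench with plain dry friction
- palette_end_a (a point): centre of the palette's end face on its +x side, 11 mm above its underside (at the start the end to the robot's left, nearer the post)
- palette_end_b (a point): centre of the palette's end face on its -x side, 11 mm above its underside (at the start the end to the robot's right, farther from the post)
- bay: low three-sided aluminium bay, fixed to the bench, with the bench as its floor: a back wall and two side walls, all 24 mm high and 8 mm thick. Origin on the bench at the middle of its open mouth; its x axis points into the bay (away from the robot), its y axis along the mouth to the left. Inside it is 80 mm deep (back wall's inner face at x = +80 mm) and 270 mm long (side walls' inner faces at y = -135 and +135 mm; they run from the mouth at x = 0 to the back wall)
- post: fixed upright round steel post, 19 mm in diameter and 45 mm tall, just outside the mouth of the bay, left of its middle: its axis is 10 mm in front of the mouth and 37 to 53 mm left of the mouth's middle, so that the way between it and the right side wall is shorter than the palette, and the space behind it, to the back wall, is 80 mm. Origin on the bench on its axis, axes parallel to the bay's
- jar1: round white-labelled plastic jar with a white lid, 36 mm in diameter and 42 mm tall, standing; origin at the centre of its underside; a bystander
- jar2: round white-labelled plastic jar with a white lid, 36 mm in diameter and 42 mm tall, standing; origin at the centre of its underside; a bystander
- jar3: round white-labelled plastic jar with a white lid, 36 mm in diameter and 42 mm tall, standing; origin at the centre of its underside; a bystander
- model: plaster dental model on a round plinth, 68 mm across and 51 mm tall; origin at the centre of its underside; a bystander, right of the bay
- tumbler: glass tumbler holding tweezers, 70 mm across, 155 mm tall; origin at the centre of its underside; a bystander, to the left
- brush: slim black modelling brush lying flat, about 170 mm long and 8 mm thick, origin near its middle, on the right of the bench; a bystander
Things that resemble listed ones, but are neither listed nor needed, are in the scene too. Of the things that look like the part that bears palette_center, the middle-sized one is meant.

How it is judged:
On the way:
1. one end of the palette is behind the post while its other end is still outside the bay (((x of palette_end_a in the frame of bay above 0.01 m and y of palette_end_a in the frame of post above 0.008 m and x of palette_end_b in the frame of bay below -0.02 m) or (x of palette_end_b in the frame of bay above 0.01 m and y of palette_end_b in the frame of post above 0.008 m and x of palette_end_a in the frame of bay below -0.02 m))), for 0.05 s.
At the end, for the whole second after the job is handed in: The palette lies flat on the bench inside the bay, both ends between the side walls, within 10 mm of the back wall at its middle and within 4 degrees of parallel to it (x of palette_center in the frame of bay between 0.05 and 0.068 m and angle between the x axis of palette_end_a and the y axis of bay, either way round below 0.07 rad and y of palette_end_a in the frame of bay between -0.136 and 0.136 m and y of palette_end_b in the frame of bay between -0.136 and 0.136 m and height (world z) of palette_center below 0.015 m and angle between palette_center's own z axis and vertical below 0.05 rad); the robot touches nothing.
It fails at once if the palette is lifted or tipped (height (world z) of palette_center above 0.02 m or height (world z) of any of palette_end_a, palette_end_b above 0.026 m or angle between palette_center's own z axis and vertical above 0.15 rad).
It fails at once if the palette is shoved or squeezed hard (more than 60 N) (contact force between the fingers and palette above 60 N).
It fails at once if a bystander is moved by more than 20 mm (distance of any of jar1, jar2, jar3, model, tumbler, brush from where it was at the start of the episode above 0.02 m).
It also fails if it takes over 72 s, if anything falls off the work surface, if the arm or the gripper's body presses on something with over 40 N, if the wrist force passes 120 N, or if a joint passes its speed limit or range.

## Working session

There is one attempt and no reset: what is moved stays moved. The work goes in short steps, Python scripts to look and compute and a shell command to move; the robot and the scene stay as the last step left them, time stands still between calls to the robot, and variables do not carry over. Pictures are saved under pics/ and viewed, at most 10 in all, crops included, and the job is handed in when it is done.

```bash
mkdir -p pics; cat > h.py <<'E'
import numpy as np, cv2
from workcell import robot
def K(c):
    f=200/np.tan(np.radians(c["fov_y"])/2); return np.array([[f,0,c["cx"]],[0,f,c["cy"]],[0,0,1.]])
def ray2plane(c,px,z):
    p=cv2.undistortPoints(np.array(px,float).reshape(-1,1,2),K(c),np.array(c["D"])).reshape(-1,2)
    d=np.c_[p,np.ones(len(p))]@c["R"]; o=-c["R"].T@c["t"]
    return (o+d*((z-o[2])/d[:,2])[:,None])[:,:2]
def proj(c,X):
    return cv2.projectPoints(np.array(X,float).reshape(-1,1,3),cv2.Rodrigues(np.array(c["R"]))[0],np.array(c["t"],float),K(c),np.array(c["D"]))[0].reshape(-1,2)
def cap(n):
    c=robot.capture(n)
    for k in("R","t"):
        if k in c:c[k]=np.array(c[k],float)
    return c
def save(img,n): cv2.imwrite("pics/"+n,img[:,:,::-1])
E
python3 - <<'E'
from h import *
s=robot.state();print(s["t"],s["ee_pos"],s["orientation"])
for n in("scene","side"):
    c=cap(n);save(c["img"],n+"0.png");print(n,-c["R"].T@c["t"])
    for t,z in(("palette_center",.011),("palette_end_a",.011),("palette_end_b",.011),("bay",0),("post",0),("jar1",0),("model",0),("tumbler",0),("brush",0)):
        print(t,[(np.round(m["pixel"]).tolist(),round(m["p"],2),ray2plane(c,m["pixel"],z)[0].round(3).tolist()) for m in robot.mark_of(n,t)])
E
```

```text
0.0 [0.22564933 0.55561725 0.23009906] [-2.60968765e-04  1.91686833e-01  9.81455589e-01 -1.00856295e-03]
scene [1.2736399  0.34944964 0.74603166]
palette_center [([309.0, 194.0], 0.95, [0.47, -0.033]), ([382.0, 192.0], 0.91, [0.388, 0.152]), ([271.0, 138.0], 0.85, [0.248, -0.266])]
palette_end_a [([278.0, 187.0], 0.96, [0.473, -0.125]), ([313.0, 147.0], 0.96, [0.247, -0.116]), ([344.0, 205.0], 0.88, [0.476, 0.073]), ([232.0, 134.0], 0.77, [0.276, -0.397]), ([415.0, 199.0], 0.61, [0.383, 0.241]), ([360.0, 188.0], 0.58, [0.391, 0.089])]
palette_end_b [([278.0, 187.0], 0.96, [0.473, -0.125]), ([313.0, 147.0], 0.96, [0.247, -0.116]), ([344.0, 205.0], 0.88, [0.476, 0.073]), ([232.0, 134.0], 0.77, [0.276, -0.397]), ([415.0, 199.0], 0.61, [0.383, 0.241]), ([360.0, 188.0], 0.58, [0.391, 0.089])]
bay []
post [([343.0, 246.0], 0.58, [0.608, 0.118])]
jar1 [([394.0, 274.0], 0.8, [0.647, 0.255]), ([397.0, 238.0], 0.76, [0.532, 0.231]), ([400.0, 292.0], 0.67, [0.69, 0.28])]
model [([237.0, 230.0], 0.81, [0.653, -0.152])]
tumbler [([472.0, 251.0], 0.79, [0.508, 0.408])]
brush [([167.0, 187.0], 0.49
[... 617 characters left out ...]
 [0.401, 0.257]), ([271.0, 223.0], 0.86, [0.385, 0.081]), ([271.0, 296.0], 0.8, [0.237, -0.118]), ([353.0, 251.0], 0.55, [0.476, -0.138]), ([482.0, 311.0], 0.36, [0.554, -0.448])]
bay [([300.0, 210.0], 0.52, [0.487, 0.083])]
post [([328.0, 230.0], 0.73, [0.489, -0.031]), ([322.0, 186.0], 0.5, [0.611, 0.127])]
jar1 [([282.0, 180.0], 0.58, [0.539, 0.232]), ([305.0, 162.0], 0.44, [0.66, 0.265]), ([240.0, 158.0], 0.24, [0.511, 0.425])]
model [([403.0, 231.0], 0.75, [0.64, -0.167]), ([480.0, 308.0], 0.43, [0.569, -0.439])]
tumbler [([242.0, 160.0], 0.71, [0.507, 0.411])]
brush [([238.0, 161.0], 0.67, [0.497, 0.414]), ([481.0, 308.0], 0.62, [0.571, -0.44]), ([327.0, 230.0], 0.35, [0.489, -0.031])]
```

View pics/scene0.png

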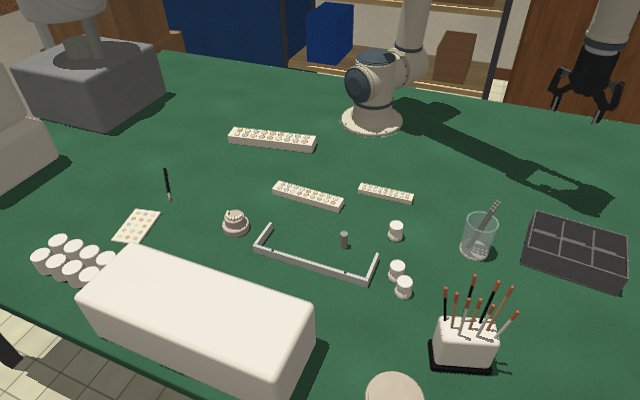

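View pics/side0.png

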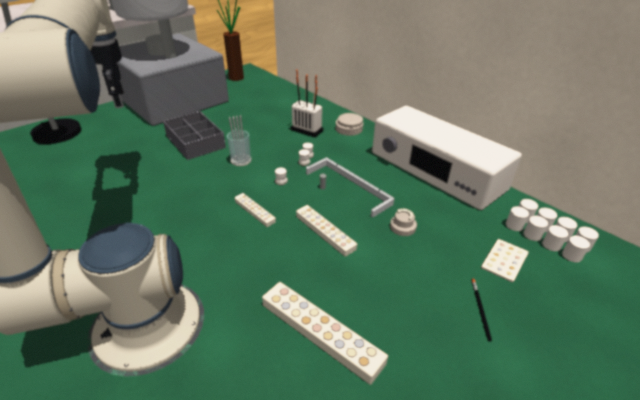

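The scene picture shows three look-alikes: the large palette at (272,138), about 0.30 m long, the one at (309,195), about 0.20 m, and the small one at (386,193), about 0.15 m. The middle-sized one, lying in front of the bay at (309,195), fits. The bay mouth runs from about (254,248) to (370,284), and the post is at (344,240). I'll confirm the palette in an enlarged crop.

```bash
python3 - <<'E'
import cv2
i=cv2.imread("pics/scene0.png")[170:295,225:425]
cv2.imwrite("pics/crop0.png",cv2.resize(i,None,fx=4,fy=4,interpolation=cv2.INTER_CUBIC))
E
```

```text
(no output)
```

View pics/crop0.png

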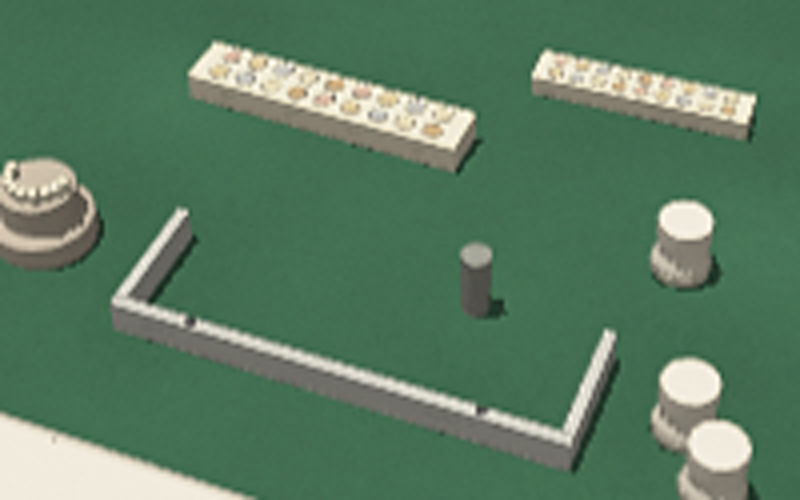

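The crop confirms it: the mid-size palette lies in front of the bay at crop (335,105), with the post at (477,310) left of the mouth's middle. Next I work out the geometry.

```bash
cat >> h.py <<'E'
from scipy.optimize import least_squares
def T2(p,X):
    c,s=np.cos(p[2]),np.sin(p[2]); X=np.array(X); return X@np.array([[c,s],[-s,c]])+p[:2]
def inbay(p,W): 
    c,s=np.cos(p[2]),np.sin(p[2]); return (np.array(W)-p[:2])@np.array([[c,-s],[s,c]])
def fit(model,W,p0):
    r=least_squares(lambda p:(T2(p,model)-W).ravel(),p0); return r.x,np.abs(r.fun).max()
# model silhouette vs mask: fit palette pose by matching the hull of 8 projected corners
def palmask(c,n,near,prev=None):
    best=None
    for r in robot.regions_of(n,"palette_center"):
        m=r["mask"]; v,u=np.nonzero(m)
        w=ray2plane(c,[[u.mean(),v.mean()]],.011)[0]; d=np.linalg.norm(w-near)
        if best is None or d<best[0]: best=(d,m,r["p"])
    return best
def fitpal(cs,near,yaw0):
    """cs: list of (cam, mask) ; IoU-like refinement with signed distance of hull outline"""
    C=[(x,y,z) for x in(-.1,.1) for y in(-.02,.02) for z in(0,.022)]
    data=[]
    for c,m in cs:
        ct=max(cv2.findContours(m.astype(np.uint8),cv2.RETR_EXTERNAL,cv2.CHAIN_APPROX_NONE)[0],key=cv2.contourArea)
        data.append((c,cv2.convexHull(ct).reshape(-1,2).astype(float)))
    th=np.linspace(0,2*np.pi,48,endpoint=False); D=np.c_[np.cos(th),np.sin(th)]
    def res(p):
        X=np.array(C); W=np.c_[T2(p,X[:,:2]),X[:,2]]; o=[]
        for c,h in data:
            q=proj(c,W); o.append((D@q.T).max(1)-(D@h.T).max(1)-.0)
        return np.concatenate(o)
    r=least_squares(res,[*near,yaw0],loss="soft_l1",x_scale=[.01,.01,.05]); return r.x,np.sqrt((r.fun**2).mean())
E
python3 - <<'E'
from h import *
c=cap("scene")
cr=lambda L:(np.array(L)+.5)/4-.5+[225,170]
W=ray2plane(c,cr([[184,211],[115,300],[572,440],[611,333]]),.024)
b,e=fit([[0,-.139],[.088,-.143],[.088,.143],[0,.139]],W,[.6,0,0]);print("bay scene",b.round(4),e)
pw=ray2plane(c,cr([[477,255]]),.045)[0];print("post",pw,inbay(b,pw).round(4))
bd=palmask(c,"scene",[.47,-.03]);s=cap("side");bs=palmask(s,"side",[.48,-.03])
for L in([(c,bd[1])],[(s,bs[1])],[(c,bd[1]),(s,bs[1])]):
    p,e=fitpal(L,[.475,-.03],1.57);print("pal",p.round(4),e, "inbay",inbay(b,T2(p,[[-.1,0],[0,0],[.1,0]])).round(3).tolist(),p[2]-b[2])
# side view crop
save(cv2.resize(s["img"][150:260,230:430],None,fx=4,fy=4,interpolation=cv2.INTER_CUBIC),"crop1.png")
print(robot.capture("wrist")["tool_from_camera"])
E
```

```text
bay scene [0.6169 0.0678 0.0013] 0.002751662299567026
post [0.60827019 0.11951111] [-0.0085  0.0518]
pal [ 0.4757 -0.0364  1.4858] 1.5926058426093614 inbay [[-0.15, -0.204], [-0.141, -0.104], [-0.133, -0.004]] 1.4844766945863566
pal [ 0.4768 -0.0332  1.5286] 0.596814845486148 inbay [[-0.145, -0.201], [-0.14, -0.101], [-0.136, -0.001]] 1.5272890299110917
pal [ 0.4763 -0.0343  1.5223] 1.2157380265873736 inbay [[-0.146, -0.202], [-0.141, -0.102], [-0.136, -0.002]] 1.5209690226693349
[[-1.28898345e-04 -9.51284346e-01 -3.08314899e-01  7.83647307e-02]
 [ 9.99999575e-01  1.58827689e-04 -9.08125378e-04 -4.29094836e-04]
 [ 9.12854399e-04 -3.08314885e-01  9.51283921e-01 -1.42121531e-01]
 [ 0.00000000e+00  0.00000000e+00  0.00000000e+00  1.00000000e+00]]
```

View pics/crop1.png

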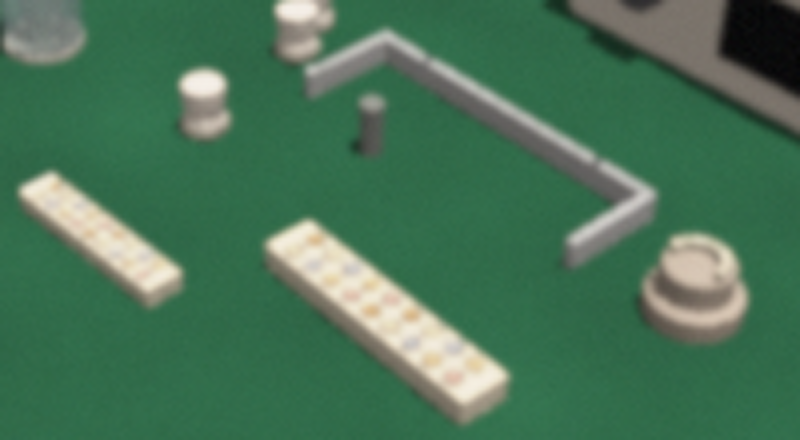

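The side crop matches: the post is at crop (372,125), the bay's right wall tip at (568,245) and end a at (290,235). The plan is to swing end a forward by pushing near it, push end b along the axis at about 45° so end a goes behind the post, and then swing end b in. First I turn the tool so that tx points along world +x and ty along world -y.

```bash
python3 -m pendant '[{"grip":0,"tx":0,"ty":0,"tz":0,"yaw":0.138},{"grip":0,"tx":0,"ty":0,"tz":0,"yaw":0.138},{"grip":0,"tx":0,"ty":0,"tz":0,"yaw":0.138},{"grip":0,"tx":0,"ty":0,"tz":0,"yaw":0.138},{"grip":0,"tx":0,"ty":0,"tz":0,"yaw":0.138}]' 30 >/dev/null
python3 -m pendant '[{"grip":0,"tx":0,"ty":0,"tz":0,"yaw":0.138},{"grip":0,"tx":0,"ty":0,"tz":0,"yaw":0.138},{"grip":0,"tx":0,"ty":0,"tz":0,"yaw":0.138},{"grip":0,"tx":0,"ty":0,"tz":0,"yaw":0.138},{"grip":0,"tx":0,"ty":0,"tz":0,"yaw":0.138}]' >/dev/null
python3 -m pendant '[{"grip":0,"tx":0,"ty":0,"tz":0,"yaw":0.138},{"grip":0,"tx":0,"ty":0,"tz":0,"yaw":0.138},{"grip":0,"tx":0,"ty":0,"tz":0,"yaw":0.138},{"grip":0,"tx":0,"ty":0,"tz":0,"yaw":0.138},{"grip":0,"tx":0,"ty":0,"tz":0,"yaw":0.138}]' >/dev/null
python3 -m pendant '[{"grip":0,"tx":0,"ty":0,"tz":0,"yaw":0.138},{"grip":0,"tx":0,"ty":0,"tz":0,"yaw":0.138},{"grip":0,"tx":0,"ty":0,"tz":0,"yaw":0.138},{"grip":0,"tx":0,"ty":0,"tz":0,"yaw":0.138},{"grip":0,"tx":0,"ty":0,"tz":0,"yaw":0.138}]'
cat >> h.py <<'E'
from scipy.spatial.transform import Rotation
def st():
    s=robot.state(); q=s["orientation"]; R=Rotation.from_quat([q[1],q[2],q[3],q[0]]).as_matrix()
    print("t",round(s["t"],2),"tcp",np.round(s["ee_pos"],4),"azx",round(np.degrees(np.arctan2(R[1,0],R[0,0])),1),"F",np.round(s["ft_force"],1),"op",round(s["opening"],2),"q6",round(s["joint_pos"][5],2))
    return np.array(s["ee_pos"]),R
E
python3 -c "
from h import *
s=cap('side');cr=lambda L:(np.array(L)+.5)/4-.5+[230,150]
W=ray2plane(s,cr([[305,70],[387,30],[655,192],[568,240]]),.024)
print(fit([[0,.139],[.088,.143],[.088,-.143],[0,-.139]],W,[.6,0,0]), ray2plane(s,cr([[372,101]]),.045))
st()"
```

```text
t: 3.25
ee_pos: [0.2394, 0.5489, 0.2311]
orientation: [-0.002, 1.0, 0.013, -0.004]
ft_force: [0.6, 0.2, 0.7]
opening: -0.004
grasp_force: 0.0
(array([ 0.61960605,  0.07122659, -0.00540603]), np.float64(0.001598283741112927)) [[0.60993054 0.12275113]]
t 3.3 tcp [0.2427 0.5472 0.231 ] azx 1.4 F [ 1.4 -0.1  0.6] op -0.0 q6 2.64
```

```bash
python3 -m pendant '[{"grip":0,"tx":0.01,"ty":0.042,"tz":0,"yaw":0},{"grip":0,"tx":0.01,"ty":0.042,"tz":0,"yaw":0},{"grip":0,"tx":0.012,"ty":0.042,"tz":0,"yaw":0},{"grip":0,"tx":0.012,"ty":0.042,"tz":0,"yaw":0},{"grip":0,"tx":0.016,"ty":0.042,"tz":0,"yaw":0}]' >/dev/null
python3 -m pendant '[{"grip":0,"tx":0.02,"ty":0.042,"tz":0,"yaw":0},{"grip":0,"tx":0.02,"ty":0.042,"tz":0,"yaw":0},{"grip":0,"tx":0.02,"ty":0.042,"tz":0,"yaw":0},{"grip":0,"tx":0.02,"ty":0.042,"tz":0,"yaw":0},{"grip":0,"tx":0.02,"ty":0.042,"tz":0,"yaw":0}]' >/dev/null
python3 -m pendant '[{"grip":0,"tx":0.02,"ty":0.042,"tz":0,"yaw":0},{"grip":0,"tx":0.01,"ty":0.042,"tz":0,"yaw":0},{"grip":0,"tx":0,"ty":0,"tz":0,"yaw":0},{"grip":0,"tx":0,"ty":0,"tz":0,"yaw":0},{"grip":0,"tx":0,"ty":0,"tz":0,"yaw":0}]'
python3 -c "
from h import *
st()"
```

```text
t: 4.8
ee_pos: [0.4427, 0.0497, 0.2279]
orientation: [-0.002, 1.0, 0.012, -0.003]
ft_force: [-0.0, -0.2, -0.1]
opening: -0.0
grasp_force: 0.0
t 4.8 tcp [0.4427 0.0497 0.2279] azx 1.4 F [-0.  -0.2 -0.1] op -0.0 q6 1.58
```

```bash
python3 -m pendant '[{"grip":0,"tx":-0.014,"ty":0.006,"tz":0.04,"yaw":0.024},{"grip":0,"tx":0,"ty":0,"tz":0.05,"yaw":0},{"grip":0,"tx":0,"ty":0,"tz":0.05,"yaw":0},{"grip":0,"tx":0,"ty":0,"tz":0.05,"yaw":0},{"grip":0,"tx":0,"ty":0,"tz":0.026,"yaw":0}]' >/dev/null
python3 -m pendant '[{"grip":0,"tx":0,"ty":0,"tz":0,"yaw":0},{"grip":0,"tx":0.003,"ty":0,"tz":0,"yaw":0},{"grip":0,"tx":0.003,"ty":0,"tz":0,"yaw":0},{"grip":0,"tx":0.003,"ty":0,"tz":0,"yaw":0},{"grip":0,"tx":0.003,"ty":0,"tz":0,"yaw":0}]'
python3 - <<'E'
from h import *
st()
c=cap("side");save(cv2.resize(c["img"][150:300,210:410],None,fx=4,fy=4),"a1.png")
E
```

```text
t: 5.8
ee_pos: [0.4409, 0.0435, 0.0136]
orientation: [-0.002, 1.0, 0.0, -0.002]
ft_force: [0.4, 0.6, -0.4]
opening: -0.003
grasp_force: 0.0
t 5.8 tcp [0.4409 0.0435 0.0136] azx 0.0 F [ 0.4  0.6 -0.4] op -0.0 q6 1.59
```

View pics/a1.png

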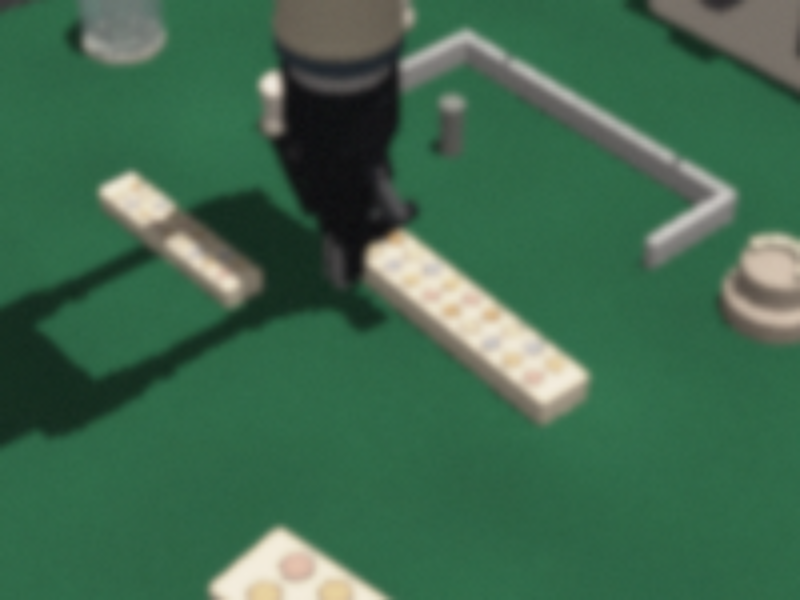

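The side crop shows the fingertips at (345,280), just behind the palette's near side at end a. I push forward from here.

```bash
python3 -m pendant '[{"grip":0,"tx":0.008,"ty":0,"tz":0.003,"yaw":0},{"grip":0,"tx":0.008,"ty":0,"tz":0,"yaw":0.03},{"grip":0,"tx":0.008,"ty":0,"tz":0,"yaw":0.04},{"grip":0,"tx":0.008,"ty":0,"tz":0,"yaw":0.05},{"grip":0,"tx":0.008,"ty":0,"tz":0,"yaw":0.06}]'
python3 -m pendant '[{"grip":0,"tx":0.008,"ty":-0.001,"tz":0,"yaw":0.06},{"grip":0,"tx":0.008,"ty":-0.001,"tz":0,"yaw":0.06},{"grip":0,"tx":0.008,"ty":-0.002,"tz":0,"yaw":0.05},{"grip":0,"tx":0,"ty":0,"tz":0,"yaw":0},{"grip":0,"tx":0,"ty":0,"tz":0,"yaw":0}]'
cat >> h.py <<'E'
BAY=np.array([.6183,.0695,-.002])
def see(near,yaw,tag=None,cams=("scene","side")):
    P,R=st(); L=[]
    for n in cams:
        c=cap(n); m=palmask(c,n,near); 
        if m is None or m[0]>.06: print(n,"no mask",m and m[0]); continue
        p,e=fitpal([(c,m[1])],near,yaw); print(n,p.round(3),round(e,2)); L.append((c,m[1]))
        if tag: save(c["img"],f"{tag}_{n}.png")
    p,e=fitpal(L,near,yaw); b=inbay(BAY,T2(p,[[-.1,0],[0,0],[.1,0]]))
    print("pal",p.round(3),"deg",round(np.degrees(p[2]),1),"rms",round(e,2),"b,c,a inbay mm",(b*1000).round(0).tolist(),"tcp inbay",(inbay(BAY,P[:2])*1000).round(0))
    return p
E
python3 -c "
from h import *
see([.50,-.03],1.2)"
```

```text
t: 6.35
ee_pos: [0.4799, 0.0418, 0.0083]
orientation: [-0.002, 0.996, -0.092, -0.004]
ft_force: [-1.1, 0.9, 1.0]
opening: -0.002
grasp_force: 0.9
t: 6.85
ee_pos: [0.5037, 0.0397, 0.0079]
orientation: [-0.001, 0.985, -0.174, -0.004]
ft_force: [0.0, 0.1, 0.3]
opening: -0.001
grasp_force: 0.0
t 6.85 tcp [0.5037 0.0397 0.0079] azx -20.0 F [0.  0.1 0.3] op -0.0 q6 1.93
scene [ 0.502 -0.043  1.076] 1.13
side [ 0.504 -0.041  1.071] 1.54
pal [ 0.503 -0.042  1.073] deg 61.5 rms 1.36 b,c,a inbay mm [[-163.0, -200.0], [-115.0, -112.0], [-67.0, -24.0]] tcp inbay [-115.  -30.]
```

```bash
python3 -m pendant '[{"grip":0,"tx":0.008,"ty":-0.003,"tz":0,"yaw":0.05},{"grip":0,"tx":0.0075,"ty":-0.003,"tz":0,"yaw":0.05},{"grip":0,"tx":0.007,"ty":-0.003,"tz":0,"yaw":0.05},{"grip":0,"tx":0.007,"ty":-0.004,"tz":0,"yaw":0.05},{"grip":0,"tx":0.004,"ty":-0.002,"tz":0,"yaw":0}]'
python3 -c "
from h import *
see([.51,-.045],.9)"
```

```text
t: 7.55
ee_pos: [0.5404, 0.0392, 0.0079]
orientation: [-0.001, 0.962, -0.272, -0.004]
ft_force: [-1.4, -0.1, 0.2]
opening: 0.004
grasp_force: 0.4
t 7.55 tcp [0.5404 0.0392 0.0079] azx -31.5 F [-1.4 -0.1  0.2] op 0.0 q6 2.13
scene [ 0.514 -0.043  0.863] 0.89
side [ 0.516 -0.041  0.854] 1.57
pal [ 0.515 -0.042  0.859] deg 49.2 rms 1.29 b,c,a inbay mm [[-169.0, -188.0], [-103.0, -112.0], [-38.0, -36.0]] tcp inbay [-78. -30.]
```

```bash
python3 -m pendant '[{"grip":0,"tx":0.005,"ty":-0.003,"tz":0,"yaw":0},{"grip":0,"tx":0,"ty":0,"tz":0,"yaw":0},{"grip":0,"tx":-0.012,"ty":0,"tz":0,"yaw":0},{"grip":0,"tx":-0.008,"ty":0,"tz":-0.02,"yaw":0},{"grip":0,"tx":0,"ty":0,"tz":-0.05,"yaw":0}]' >/dev/null
python3 -m pendant '[{"grip":0,"tx":0.002,"ty":0.042,"tz":0,"yaw":0},{"grip":0,"tx":0.002,"ty":0.042,"tz":0,"yaw":0},{"grip":0,"tx":0.002,"ty":0.042,"tz":0,"yaw":0},{"grip":0,"tx":0.002,"ty":0.042,"tz":0,"yaw":0},{"grip":0,"tx":0.002,"ty":0.042,"tz":0,"yaw":0}]' >/dev/null
python3 -m pendant '[{"grip":20,"tx":0,"ty":0,"tz":0,"yaw":-0.137},{"grip":20,"tx":0,"ty":0,"tz":0,"yaw":-0.137},{"grip":20,"tx":0,"ty":0,"tz":0,"yaw":-0.137},{"grip":20,"tx":0,"ty":0,"tz":0,"yaw":-0.137},{"grip":20,"tx":0,"ty":0,"tz":0,"yaw":-0.137}]' >/dev/null
python3 -m pendant '[{"grip":20,"tx":0,"ty":0,"tz":0,"yaw":-0.137},{"grip":20,"tx":0,"ty":0,"tz":0,"yaw":-0.137},{"grip":20,"tx":0,"ty":0,"tz":0,"yaw":-0.137},{"grip":20,"tx":0,"ty":0,"tz":0,"yaw":-0.137},{"grip":20,"tx":0,"ty":0,"tz":0,"yaw":-0.137}]'
python3 - <<'E'
from h import *
p=see([.516,-.042],.82)
P,R=st(); g=T2(p,[[-.126,0]])[0]-P[:2]; print("to start tx,ty",(R[:2,:2].T@g).round(4))
E
```

```text
t: 9.75
ee_pos: [0.428, -0.1343, 0.0781]
orientation: [-0.003, 0.916, 0.401, -0.002]
ft_force: [0.6, -0.7, 0.2]
opening: 0.201
grasp_force: 0.0
t 9.75 tcp [ 0.428  -0.1343  0.0781] azx 47.3 F [ 0.6 -0.7  0.2] op 0.2 q6 0.36
scene [ 0.516 -0.044  0.823] 0.83
side [ 0.521 -0.042  0.79 ] 11.49
pal [ 0.517 -0.044  0.818] deg 46.9 rms 7.91 b,c,a inbay mm [[-169.0, -186.0], [-101.0, -113.0], [-33.0, -40.0]] tcp inbay [-190. -204.]
t 9.95 tcp [ 0.4282 -0.1346  0.0782] azx 46.8 F [-0.2  0.6 -0.3] op 0.2 q6 0.37
to start tx,ty [0.0011 0.0027]
```

```bash
python3 -m pendant '[{"grip":20,"tx":0,"ty":0.003,"tz":0.035,"yaw":0},{"grip":20,"tx":0,"ty":0,"tz":0.036,"yaw":0},{"grip":20,"tx":0.006,"ty":0,"tz":0,"yaw":0},{"grip":20,"tx":0.006,"ty":0,"tz":0,"yaw":0},{"grip":20,"tx":0.006,"ty":0,"tz":0,"yaw":0}]'
python3 -m pendant '[{"grip":20,"tx":0.008,"ty":0,"tz":0,"yaw":0},{"grip":20,"tx":0.008,"ty":0,"tz":0,"yaw":0},{"grip":20,"tx":0.008,"ty":0,"tz":0,"yaw":0},{"grip":20,"tx":0.008,"ty":0,"tz":0,"yaw":0},{"grip":20,"tx":0.008,"ty":0,"tz":0,"yaw":0}]'
python3 -c "
from h import *
see([.54,-.02],.82)"
```

```text
t: 10.45
ee_pos: [0.4436, -0.1234, 0.0091]
orientation: [-0.002, 0.917, 0.398, -0.002]
ft_force: [-0.8, -0.9, -0.3]
opening: 0.203
grasp_force: 0.7
t: 10.95
ee_pos: [0.4703, -0.0939, 0.0073]
orientation: [-0.003, 0.917, 0.399, -0.002]
ft_force: [-1.7, -2.1, 2.0]
opening: 0.201
grasp_force: 1.5
t 10.95 tcp [ 0.4703 -0.0939  0.0073] azx 47.0 F [-1.7 -2.1  2. ] op 0.2 q6 0.48
scene [ 0.547 -0.012  0.789] 1.64
side no mask 0.06393084939068597
pal [ 0.547 -0.012  0.789] deg 45.2 rms 1.64 b,c,a inbay mm [[-141.0, -153.0], [-71.0, -81.0], [-1.0, -10.0]] tcp inbay [-148. -164.]
```

```bash
python3 -m pendant '[{"grip":20,"tx":0.009,"ty":0,"tz":0,"yaw":0},{"grip":20,"tx":0.009,"ty":0,"tz":0,"yaw":0},{"grip":20,"tx":0.009,"ty":0,"tz":0,"yaw":0},{"grip":20,"tx":0.009,"ty":0,"tz":0,"yaw":0},{"grip":20,"tx":0.009,"ty":0,"tz":0,"yaw":0}]'
python3 -m pendant '[{"grip":20,"tx":0.008,"ty":0,"tz":0,"yaw":-0.02},{"grip":20,"tx":0.008,"ty":0,"tz":0,"yaw":-0.02},{"grip":20,"tx":0.004,"ty":0,"tz":0,"yaw":-0.02},{"grip":20,"tx":0,"ty":0,"tz":0,"yaw":0},{"grip":20,"tx":0,"ty":0,"tz":0,"yaw":0}]'
python3 -c "
from h import *
see([.59,.035],.82,'b')"
```

```text
t: 11.65
ee_pos: [0.5009, -0.0607, 0.0068]
orientation: [-0.003, 0.917, 0.399, -0.003]
ft_force: [0.4, -0.5, -0.6]
opening: 0.2
grasp_force: 0.6
t: 12.15
ee_pos: [0.514, -0.0465, 0.0071]
orientation: [-0.003, 0.905, 0.426, -0.002]
ft_force: [0.9, -0.4, 0.4]
opening: 0.203
grasp_force: 0.0
t 12.15 tcp [ 0.514  -0.0465  0.0071] azx 50.4 F [ 0.9 -0.4  0.4] op 0.2 q6 0.53
scene [0.591 0.037 0.828] 1.21
side no mask 0.23872195597474535
pal [0.591 0.037 0.828] deg 47.4 rms 1.21 b,c,a inbay mm [[-95.0, -107.0], [-27.0, -33.0], [40.0, 41.0]] tcp inbay [-104. -116.]
```

View pics/b_scene.png

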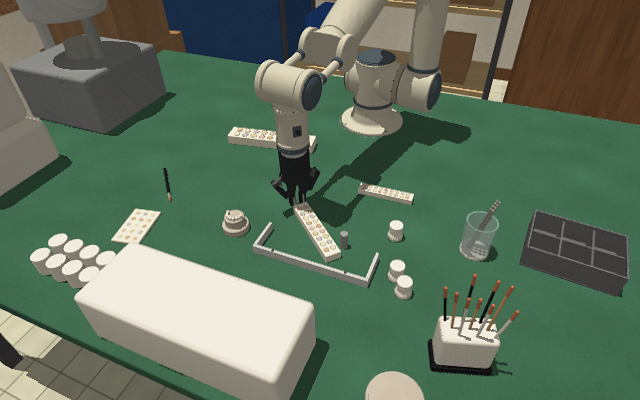

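The scene picture shows end a inside the bay at (332,258), right next to the post at (344,240). I push about 28 mm further along the axis.

```bash
python3 -m pendant '[{"grip":20,"tx":0.006,"ty":0,"tz":0,"yaw":-0.01},{"grip":20,"tx":0.006,"ty":0,"tz":0,"yaw":-0.01},{"grip":20,"tx":0.006,"ty":0,"tz":0,"yaw":-0.01},{"grip":20,"tx":0.006,"ty":0,"tz":0,"yaw":-0.01},{"grip":20,"tx":0.004,"ty":0,"tz":0,"yaw":0}]'
python3 -c "
from h import *
see([.61,.055],.85)"
```

```text
t: 12.85
ee_pos: [0.5316, -0.0242, 0.0069]
orientation: [-0.003, 0.896, 0.444, -0.002]
ft_force: [-3.1, -2.1, 1.5]
opening: 0.198
grasp_force: 1.3
t 12.85 tcp [ 0.5316 -0.0242  0.0069] azx 52.8 F [-3.1 -2.1  1.5] op 0.2 q6 0.54
scene no mask 0.24290500765818057
side no mask 0.2484761600132247Traceback (most recent call last):
  File "<string>", line 3, in <module>
    see([.61,.055],.85)
    ~~~^^^^^^^^^^^^^^^^
  File "h.py", line 59, in see
    p,e=fitpal(L,near,yaw); b=inbay(BAY,T2(p,[[-.1,0],[0,0],[.1,0]]))
        ~~~~~~^^^^^^^^^^^^
  File "h.py", line 45, in fitpal
    r=least_squares(res,[*near,yaw0],loss="soft_l1",x_scale=[.01,.01,.05]); return r.x,np.sqrt((r.fun**2).mean())
    return func(*args, **kwargs)
    vector_fun = VectorFunction(
        fun_wrapped,
    ...<6 lines>...
        workers=workers
    )
    self._update_fun()
    ~~~~~~~~~~~~~~~~^^
    self.f = self.fun_wrapped(xp_copy(self.x))
             ~~~~~~~~~~~~~~~~^^^^^^^^^^^^^^^^^
    return np.atleast_1d(self.fun(x))
                         ~~~~~~~~^^^
    return self.f(x, *self.args, **self.kwargs)
           ~~~~~~^^^^^^^^^^^^^^^^^^^^^^^^^^^^^^
  File "h.py", line 44, in res
    return np.concatenate(o)
           ~~~~~~~~~~~~~~^^^
ValueError: need at least one array to concatenate
```

```bash
python3 -m pendant '[{"grip":20,"tx":-0.015,"ty":0,"tz":0,"yaw":0},{"grip":20,"tx":-0.01,"ty":0,"tz":-0.03,"yaw":0},{"grip":0,"tx":0,"ty":0,"tz":-0.04,"yaw":0.145},{"grip":0,"tx":0,"ty":0,"tz":0,"yaw":0.145},{"grip":0,"tx":0,"ty":0,"tz":0,"yaw":0.145}]' >/dev/null
python3 -m pendant '[{"grip":0,"tx":0,"ty":0,"tz":0,"yaw":0.145},{"grip":0,"tx":0,"ty":0,"tz":0,"yaw":0.145},{"grip":0,"tx":0,"ty":0,"tz":0,"yaw":0.145},{"grip":0,"tx":0,"ty":0,"tz":0,"yaw":0.145},{"grip":0,"tx":0,"ty":0,"tz":0,"yaw":0.145}]'
python3 - <<'E'
from h import *
try:
    p=see([.61,.055],.85,"c")
    P,R=st(); g=T2(p,[[-.078,.043]])[0]-P[:2]; print("to start tx,ty",(R[:2,:2].T@g).round(4))
except Exception as e:
    print(e)
    for n in("scene","side"):
        c=cap(n);save(c["img"],"c_%s.png"%n)
        print(n,[(m["pixel"],m["p"],ray2plane(c,m["pixel"],.011)) for t in("palette_center","palette_end_a") for m in robot.mark_of(n,t)])
E
```

```text
t: 14.05
ee_pos: [0.5159, -0.0456, 0.0768]
orientation: [-0.001, 0.992, -0.123, -0.004]
ft_force: [0.6, -0.2, -0.1]
opening: 0.0
grasp_force: 0.0
t 14.05 tcp [ 0.5159 -0.0456  0.0768] azx -14.1 F [ 0.6 -0.2 -0.1] op 0.0 q6 1.66
scene [0.604 0.06  0.822] 1.89
side [0.607 0.064 0.829] 9.44
pal [0.605 0.061 0.821] deg 47.0 rms 6.64 b,c,a inbay mm [[-82.0, -82.0], [-14.0, -9.0], [54.0, 65.0]] tcp inbay [-102. -115.]
t 14.25 tcp [ 0.5162 -0.0453  0.0769] azx -13.6 F [-0.2 -0.5 -0.1] op 0.0 q6 1.65
to start tx,ty [-0.0146 -0.077 ]
```

```bash
python3 -m pendant '[{"grip":0,"tx":-0.007,"ty":-0.038,"tz":0,"yaw":0},{"grip":0,"tx":-0.008,"ty":-0.039,"tz":0,"yaw":0},{"grip":0,"tx":0,"ty":0,"tz":0,"yaw":0.14},{"grip":0,"tx":0,"ty":0,"tz":0.034,"yaw":0.14},{"grip":0,"tx":0,"ty":0,"tz":0.034,"yaw":0}]' >/dev/null
python3 -m pendant '[{"grip":0,"tx":0.006,"ty":0,"tz":0,"yaw":0},{"grip":0,"tx":0.006,"ty":0,"tz":0,"yaw":0},{"grip":0,"tx":0.008,"ty":0,"tz":0,"yaw":-0.02},{"grip":0,"tx":0.008,"ty":0,"tz":0,"yaw":-0.02},{"grip":0,"tx":0.008,"ty":0,"tz":0,"yaw":-0.02}]'
python3 - <<'E'
from h import *
see([.61,.055],.9,cams=("scene",))
E
```

```text
t: 15.25
ee_pos: [0.5529, 0.0157, 0.0106]
orientation: [-0.001, 0.974, -0.227, -0.003]
ft_force: [-2.2, 1.0, 0.7]
opening: 0.002
grasp_force: 0.8
t 15.25 tcp [0.5529 0.0157 0.0106] azx -26.2 F [-2.2  1.   0.7] op 0.0 q6 1.99
scene [0.616 0.059 0.996] 1.5
pal [0.616 0.059 0.996] deg 57.0 rms 1.5 b,c,a inbay mm [[-56.0, -94.0], [-2.0, -10.0], [52.0, 74.0]] tcp inbay [-65. -54.]
```

```bash
python3 -m pendant '[{"grip":0,"tx":0.008,"ty":-0.001,"tz":0.001,"yaw":-0.05},{"grip":0,"tx":0.008,"ty":-0.001,"tz":0,"yaw":-0.05},{"grip":0,"tx":0.008,"ty":-0.001,"tz":0,"yaw":-0.05},{"grip":0,"tx":0.008,"ty":0,"tz":0,"yaw":-0.05},{"grip":0,"tx":0.008,"ty":0,"tz":0,"yaw":-0.05}]'
python3 - <<'E'
from h import *
see([.625,.055],1.2,cams=("scene",))
E
```

```text
t: 15.85
ee_pos: [0.59, 0.0048, 0.0078]
orientation: [-0.001, 0.995, -0.104, -0.004]
ft_force: [-1.5, -0.0, 1.1]
opening: 0.002
grasp_force: 0.8
t 15.85 tcp [0.59   0.0048 0.0078] azx -11.9 F [-1.5 -0.   1.1] op 0.0 q6 1.73
scene [0.639 0.059 1.289] 1.47
pal [0.639 0.059 1.289] deg 73.9 rms 1.47 b,c,a inbay mm [[-7.0, -106.0], [20.0, -10.0], [48.0, 86.0]] tcp inbay [-28. -65.]
```

```bash
python3 -m pendant '[{"grip":0,"tx":0.008,"ty":-0.001,"tz":0,"yaw":-0.05},{"grip":0,"tx":0.008,"ty":-0.001,"tz":0,"yaw":-0.05},{"grip":0,"tx":0.008,"ty":-0.001,"tz":0,"yaw":-0.05},{"grip":0,"tx":0.007,"ty":0,"tz":0,"yaw":-0.05},{"grip":0,"tx":0.006,"ty":0,"tz":0,"yaw":0}]'
python3 - <<'E'
from h import *
see([.66,.06],1.5,"d",cams=("scene",))
E
```

```text
t: 16.45
ee_pos: [0.6269, 0.0036, 0.0074]
orientation: [-0.002, 1.0, -0.005, -0.004]
ft_force: [-2.0, -1.1, -0.1]
opening: -0.001
grasp_force: 0.9
t 16.45 tcp [0.6269 0.0036 0.0074] azx -0.6 F [-2.  -1.1 -0.1] op -0.0 q6 1.53
scene [0.658 0.066 1.525] 1.97
pal [0.658 0.066 1.525] deg 87.4 rms 1.97 b,c,a inbay mm [[35.0, -103.0], [40.0, -3.0], [44.0, 97.0]] tcp inbay [  9. -66.]
```

View pics/d_scene.png

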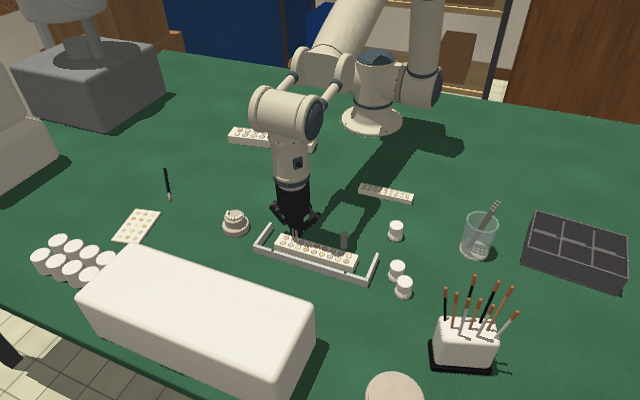

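The scene picture shows the palette inside the bay, nearly parallel, at (315,252), about 20 mm short of the back wall. The post at (344,240) is in front of it. I move the pusher to the palette's middle with the fingers part open and push it home.

```bash
python3 -m pendant '[{"grip":0,"tx":-0.015,"ty":0,"tz":0,"yaw":0},{"grip":35,"tx":0,"ty":-0.028,"tz":0,"yaw":0},{"grip":35,"tx":0,"ty":-0.027,"tz":0,"yaw":-0.01},{"grip":35,"tx":0,"ty":0,"tz":0,"yaw":0},{"grip":35,"tx":0.005,"ty":0,"tz":0,"yaw":0}]' >/dev/null
python3 -m pendant '[{"grip":35,"tx":0.006,"ty":0,"tz":0,"yaw":0},{"grip":35,"tx":0.006,"ty":0,"tz":0,"yaw":0},{"grip":35,"tx":0.006,"ty":0,"tz":0,"yaw":0},{"grip":35,"tx":0.004,"ty":0,"tz":0,"yaw":0},{"grip":35,"tx":0.003,"ty":0,"tz":0,"yaw":0}]'
python3 - <<'E'
from h import *
see([.67,.066],1.54,cams=("scene",))
E
```

```text
t: 17.55
ee_pos: [0.6428, 0.0584, 0.0074]
orientation: [-0.002, 1.0, -0.0, -0.004]
ft_force: [-2.5, -0.8, 2.8]
opening: 0.346
grasp_force: 1.5
t 17.55 tcp [0.6428 0.0584 0.0074] azx -0.0 F [-2.5 -0.8  2.8] op 0.35 q6 1.61
scene [0.668 0.064 1.463] 3.68
pal [0.668 0.064 1.463] deg 83.8 rms 3.68 b,c,a inbay mm [[39.0, -104.0], [49.0, -5.0], [60.0, 94.0]] tcp inbay [ 25. -11.]
```

```bash
python3 -m pendant '[{"grip":35,"tx":0.002,"ty":0,"tz":0,"yaw":0},{"grip":35,"tx":0.001,"ty":0,"tz":0,"yaw":0},{"grip":35,"tx":0.001,"ty":0,"tz":0,"yaw":0},{"grip":35,"tx":0,"ty":0,"tz":0,"yaw":0},{"grip":35,"tx":0,"ty":0,"tz":0,"yaw":0}]'
python3 -m pendant '[{"grip":35,"tx":0.001,"ty":0,"tz":0,"yaw":0},{"grip":35,"tx":0.001,"ty":0,"tz":0,"yaw":0},{"grip":35,"tx":0.001,"ty":0,"tz":0,"yaw":0},{"grip":35,"tx":0,"ty":0,"tz":0,"yaw":0},{"grip":35,"tx":0,"ty":0,"tz":0,"yaw":0}]'
```

```text
t: 18.15
ee_pos: [0.6452, 0.0588, 0.0072]
orientation: [-0.002, 1.0, 0.0, -0.005]
ft_force: [-7.8, 0.1, 3.4]
opening: 0.352
grasp_force: 3.6
t: 18.65
ee_pos: [0.6452, 0.0588, 0.0072]
orientation: [-0.002, 1.0, 0.0, -0.009]
ft_force: [-20.6, -0.9, 10.6]
opening: 0.352
grasp_force: 10.2
```

Firm contact at x = 0.645: the palette is against the back wall. I back off, raise the arm and check.

```bash
python3 -m pendant '[{"grip":35,"tx":-0.008,"ty":0,"tz":0,"yaw":0},{"grip":35,"tx":-0.015,"ty":0,"tz":0,"yaw":0},{"grip":35,"tx":-0.02,"ty":0,"tz":-0.04,"yaw":0},{"grip":35,"tx":-0.02,"ty":0,"tz":-0.05,"yaw":0},{"grip":35,"tx":-0.02,"ty":0,"tz":-0.05,"yaw":0}]'
python3 -m pendant '[{"grip":35,"tx":-0.02,"ty":0,"tz":-0.03,"yaw":0},{"grip":35,"tx":0,"ty":0,"tz":0,"yaw":0},{"grip":35,"tx":0,"ty":0,"tz":0,"yaw":0},{"grip":35,"tx":0,"ty":0,"tz":0,"yaw":0},{"grip":35,"tx":0,"ty":0,"tz":0,"yaw":0}]'
python3 - <<'E'
from h import *
see([.675,.064],1.55,"e")
w=robot.capture("wrist"); 
i=cv2.resize(cv2.imread("pics/e_scene.png")[215:290,240:390],None,fx=4,fy=4)
cv2.imwrite("pics/e.png",np.vstack([i,cv2.resize(w["img"][:,:,::-1],(600,375))[:299]]))
E
```

```text
t: 19.15
ee_pos: [0.5695, 0.0584, 0.1417]
orientation: [-0.002, 1.0, 0.0, -0.003]
ft_force: [0.8, -0.4, 0.0]
opening: 0.352
grasp_force: 0.0
t: 19.65
ee_pos: [0.5502, 0.0581, 0.1686]
orientation: [-0.002, 1.0, -0.0, -0.005]
ft_force: [0.7, 0.3, -0.1]
opening: 0.349
grasp_force: 0.0
t 19.65 tcp [0.5502 0.0581 0.1686] azx 0.0 F [ 0.7  0.3 -0.1] op 0.35 q6 1.61
scene [0.67  0.066 1.483] 3.12
side [0.679 0.07  1.526] 1.01
pal [0.675 0.068 1.514] deg 86.8 rms 2.43 b,c,a inbay mm [[52.0, -102.0], [57.0, -2.0], [62.0, 98.0]] tcp inbay [-68. -12.]
```

View pics/e.png

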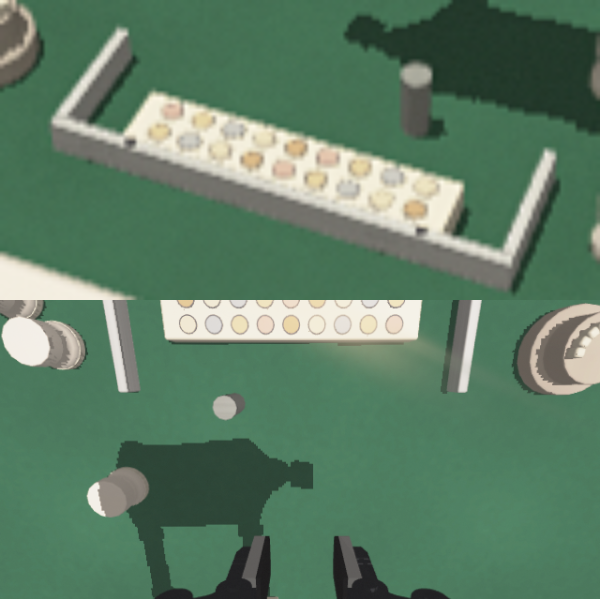

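In the scene crop the palette lies against the back wall along its whole length, from (135,140) to (455,230). The wrist view shows its front edge within about 1° of the mouth line, and nothing is touching it.

```bash
python3 -c "
from workcell import robot
print(robot.hand_in())"
```

```text
the job is handed in; nothing more can be done
None
```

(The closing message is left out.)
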